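# Fetch the drip filter from behind the bottle and canister

## Robot

A 7-joint arm with a two-finger parallel gripper is mounted at the origin on the work surface. World frame = base frame: x ahead of the robot, y to its left, z up, the work surface at z = 0. Lengths are in m, angles in rad, forces in N, time in s.
With the tool pointing down it reaches from about 0.425 to 1.025 m from the base axis. Payload 9.4 kg.
Tool frame: the origin (TCP) lies at the very end of the fingers, on their centre line; the grasp point (between the pads) lies arm.hold_point_z behind it (arm.hold_point_z is the distance from the TCP to the grasp point, in m); z points along the fingers, y is the direction in which the jaws open and shut (so a half turn about z gives the same grasp; the last joint's range is limited). The gripper opens to 93 mm and grips with 3 to 60 N. Pads are 15 mm wide; open, the fingers measure 128 mm over their backs; the gripper's body (75 mm by 188 mm) begins 65 mm behind the grasp point.
Start: joints at [-1.237, 0.599, -0.003, 1.599, 0.002, 0.943, -0.08], TCP at [0.29, 0.665, 0.219] pointing down, gripper open.
Joint ranges: [-2.57, 2.57], [-0.35, 1.97], [-1.29, 1.29], [0.11, 2.56], [-1.05, 4.19], [0.11, 1.86], [-2.63, 2.63]. Speed limits (rad/s): [2.22, 2.22, 3.01, 3.01, 3.14, 3.14, 3.14].

## Interface

Orientations are given as a unit quaternion [x, y, z, w].
In Python, from bench import arm gives the robot as it stands.
- The arm moves only by the tool servo_tool, never from a script. Its argument "commands" is a list of rows, each a list of 3 entries, a list of its own where there are three numbers: the finger opening in cm, from 0 to 9.3, then the shift along the world's x, y, z in cm, then the turn about the world's z in degrees. A call has 1 to 8 rows; each row is the pose to reach, as a shift and turn from the pose commanded when the call began; what a row does not reach only later rows make up. A row lasts 1/10 s, in which the tool goes at most 50 mm and 8.59 degrees, less where a joint would pass 70% of its speed; a pose out of reach is approached as far as the arm can. A call with a gripper value outside its range is refused whole. The fingers move at their own pace and stop on an object; the grip force is fixed at half the most. Time passes only in rows, so rows that repeat a pose let the fingers close. It gives the time, the measured TCP pose, the force and the opening at its end, in the units of the state.
- arm.get_obs(): the state, without advancing time (a new reading comes with each control period).
- arm.capture(name): name is "side" or "top" or "wrist"; returns (picture, depth): 384x512x3 uint8, blue, green, red; 384x512 float32, m along the optical axis (not along the pixel's ray), 0 where there is no reading.
- arm.camera_params(name): a dict with "fx", "fy", "cx", "cy" (pixels), "k1" (the pictures are not rectified: a ray, as slopes to the right and down, at radius r is drawn at 1 + k1 r^2 times it, then the intrinsics apply), "R" (3x3) and "t" (3): a world point X has camera coordinates R X + t. Camera axes: x right, y down, z forward; pixel columns grow to the right and rows downward; lengths in m; the calibration is good to about 2 mm. A picture is of the moment at which its call begins: read the wrist's pose just before it. camera_params takes no time and is no camera call; for the wrist camera it gives the pose at the moment of the call.
- arm.sign_off(): hands the job in, once; it reports no verdict.
Trained networks look in the newest picture that a camera, given by its name, has taken for a name from the list of things; names that differ only in an ending like _2 or _b are one class to them, and where a whole thing is asked for, a point or a joint stands for the part that bears it (a point fixed in the world has none). Each returns a list of dicts, best first, with "confidence" (0 to 1); they miss things now and then, are a little off and sometimes report something else, mostly with a low value. They report only what shows in the picture. A call takes as long as a camera call.
- arm.recognise(target, camera): "uv" ([column, row] in pixels, amid what is visible of it).
- arm.regions_of(target, camera): "pixels" (384x512 bool, what is visible of it) and "uv" ([column, row] in pixels, amid what is visible of it).
- arm.landmark_of(target, camera): "uv" ([column, row] in pixels: a listed point, or the origin of a listed thing).
The state is a dict: "time_s": time; "joints": joint angles; "qd": joint speeds; "joint_efforts": joint torques, N m; "position": TCP position; "ee_rot": TCP orientation; "force": force on the tool from outside, world axes, zero at the start; "wrist_torque": the same for the moment, N m; "opening": finger opening in m.
Only numpy, scipy, OpenCV 4.12 (cv2) and the standard library are available. Lean on these libraries where they do the work, as an engineer would, in place of code of your own. Each camera call takes 0.05 s, during which the arm holds its last target. There are 200 camera calls.

## Task

Take the small drip-line filter out from behind the bottle and the canister and stand it in the middle of the terracotta saucer for rinsing: first clear the bottle and the canister out of its way, standing both in the black tray while the filter stays where it is; once the filter is in the saucer, put the bottle and the canister back in the holder, each exactly where it stood before. Keep all three upright and set them down rather than dropping them, and leave the potted plant, the stacked pots and the scraper alone.

Things in the scene. Friction and masses are not known exactly. Their poses are not given: they have to be found in the camera images.
- holder: Grey holder, fixed: base 150 (x) x 220 (y) x 6 mm thick; back panel on its +x edge, 70 mm high over the bench, inner face at x = +69; side lips 18 mm high; front (-x) open. Origin: centre of underside. Flush dark pads: two 76 mm wide at x = -20, y = +48 and -48 (bottle and canister, either way round), one 58 mm at x = +30, y = 0 (filter). Turned up to 15 degrees; left, middle or right on the bench.
- tray: Black shallow open tray, fixed, empty at the start: 130 (x) x 200 (y) mm outside, 12 mm high, walls 4 mm, floor 4 to 5 mm above the bench. The side area: bottle and canister fit side by side along its y axis (y = +50 and -50). Origin: centre of the underside.
- saucer: Round terracotta-coloured pot saucer, fixed to the bench, empty: 132 mm across the rim, 12 mm high, flat floor about 110 mm across and 5 mm above the bench. Origin: centre of the underside.
- bottle: Round white plastic bottle with a grey screw cap, standing loose, about 0.3 kg: straight side 62 mm diameter up to 100 mm, shoulder to 113 mm, cap 34 to 37 mm diameter up to 135 mm. Origin: centre of the underside; z is its upright axis.
- canister: Square aluminium canister with a round black lid, standing loose, about 0.3 kg: 52 x 52 mm (faces along its x and y axes), body 105 mm high, lid 42 mm diameter up to 125 mm. Origin: centre of the underside; z is its upright axis. In the holder its faces are within about 6 degrees of the holder's axes.
- filter: Small drip-line filter standing loose, about 0.12 kg: amber bowl 44 mm diameter from 0 to 40 mm, black ribbed collar 50 to 52 mm diameter from 40 to 62 mm, stub 18 to 22 mm up to 85 mm. Origin: centre of underside; z upright. About 12 mm before the holder's back panel: grip the collar across the holder's y axis, once bottle and canister are gone.
- plant_pot: Bystander: terracotta plant pot 116 mm across and 78 mm high with a green seedling (about 100 mm in all). Leave alone. Origin: centre of the underside.
- pot_stack: Bystander: stack of black pots, 98 mm across, about 92 mm high, open at the top. Leave alone. Origin: centre of the underside.
- trowel: Bystander: flat hand scraper 240 mm long lying on the bench along its x axis. Leave alone. Origin: about the middle of its length, on the underside.

How it is judged:
By the outcome, as a careful person would: the job done as asked, in the order asked, and still so for the second after the job is handed in, with the robot touching nothing.
It also fails if it takes over 141 s, if anything falls off the work surface, if the arm or the gripper's body presses on something with over 40 N, if the wrist force passes 120 N, or if a joint passes its speed limit or range.

## Working session

There is one attempt and no reset: what is moved stays moved. The work goes in short steps, Python scripts to look and compute and a tool call to move; the robot and the scene stay as the last step left them, time stands still between calls to the robot, and variables do not carry over. Pictures are saved under pics/ and viewed, about 12 in all and at most 16, crops included, and the job is handed in when it is done.

Besides the shell and the picture viewer there is one more tool, called after "Emit:" in YAML: its name, and indented under it one key for each argument. servo_tool: Moves the arm, as the interface text tells. Its arguments: {"type":"object","properties":{"commands":{"type":"array"}},"required":["commands"]}

```bash
mkdir -p pics; ls
cat > h.py <<'E'
import numpy as np, cv2
from bench import arm
def rays(c,uv):
    p=arm.camera_params(c); uv=np.asarray(uv,float).reshape(-1,2)
    d=np.c_[(uv[:,0]-p['cx'])/p['fx'],(uv[:,1]-p['cy'])/p['fy']]; s=d.copy()
    for _ in range(20): s=d/(1+p['k1']*(s**2).sum(1,keepdims=True))
    R=np.array(p['R']);t=np.array(p['t'])
    return -R.T@t, np.c_[s,np.ones(len(s))], R, t
def at_z(c,uv,z):
    o,s,R,t=rays(c,uv); w=s@R; return o+w*((z-o[2])/w[:,2])[:,None]
def cloud(c,depth,mask):
    v,u=np.nonzero(mask&(depth>0)); o,s,R,t=rays(c,np.c_[u,v])
    return (s*depth[v,u][:,None])@R+o
E
cat > a.py <<'E'
from h import *
o=arm.get_obs(); print(arm.hold_point_z,o['time_s'],o['position'],o['ee_rot'],o['opening'])
for c in ['top','side']:
    im,d=arm.capture(c); cv2.imwrite(f'pics/{c}0.png',im); np.save(f'{c}0.npy',d)
    for n in ['holder','tray','saucer','bottle','canister','filter','plant_pot','pot_stack','trowel']:
        r=arm.regions_of(n,c)[:2]; 
        for q in r:
            P=cloud(c,d,q['pixels'])
            if len(P)>20:
                zt=np.percentile(P[:,2],97); T=P[P[:,2]>zt-.006]
                mm=(T.min(0)+T.max(0))/2
                print(c,n,round(q['confidence'],2),np.round(q['uv']),'n',len(P),'med',P.mean(0).round(3),'top',T.mean(0).round(3),mm.round(3),'ext',np.ptp(T,0).round(3))
            if q is r[0]: np.save(f'm_{c}_{n}.npy',q['pixels'])
E
python3 a.py
```

```text
pics
0.0188 0.0 [0.28934951 0.66423945 0.21776386] [ 2.03918088e-01  9.78987651e-01 -7.65183606e-04 -8.72610316e-05] 0.09321345582127159
top holder 0.57 [146. 229.] n 2822 med [0.509 0.306 0.013] top [0.555 0.321 0.075] [0.526 0.327 0.097] ext [0.134 0.206 0.065]
top tray 0.57 [250. 214.] n 3323 med [0.556 0.02  0.004] top [0.555 0.021 0.009] [0.557 0.02  0.012] ext [0.156 0.211 0.011]
top saucer 0.72 [136. 223.] n 370 med [0.526 0.319 0.063] top [0.524 0.32  0.092] [0.521 0.31  0.099] ext [0.028 0.044 0.024]
top saucer 0.71 [368. 240.] n 1733 med [ 0.487 -0.32   0.005] top [ 0.488 -0.32   0.009] [ 0.487 -0.318  0.012] ext [0.128 0.13  0.011]
top bottle 0.6 [123. 241.] n 654 med [0.471 0.346 0.101] top [0.469 0.356 0.14 ] [0.47  0.356 0.141] ext [0.032 0.033 0.01 ]
top bottle 0.31 [150. 227.] n 2926 med [0.509 0.306 0.013] top [0.559 0.321 0.072] [0.517 0.326 0.088] ext [0.156 0.205 0.048]
top canister 0.67 [156. 236.] n 585 med [0.489 0.258 0.104] top [0.488 0.265 0.131] [0.488 0.266 0.131] ext [0.04  0.039 0.008]
top filter 0.63 [134. 221.] n 345 med [0.525 0.32  0.066] top [0.525 
[... 1075 characters left out ...]
.36  0.14 ] ext [0.034 0.034 0.008]
side canister 0.44 [224. 127.] n 1364 med [ 0.743 -0.193  0.059] top [ 0.743 -0.201  0.089] [ 0.744 -0.2    0.089] ext [0.096 0.106 0.009]
side filter 0.55 [287. 316.] n 823 med [0.525 0.333 0.058] top [0.525 0.326 0.09 ] [0.525 0.325 0.09 ] ext [0.016 0.017 0.008]
side plant_pot 0.67 [173. 251.] n 2441 med [0.761 0.236 0.076] top [0.768 0.222 0.097] [0.768 0.222 0.099] ext [0.074 0.074 0.011]
side pot_stack 0.89 [223. 129.] n 1321 med [ 0.742 -0.192  0.06 ] top [ 0.745 -0.199  0.089] [ 0.744 -0.199  0.089] ext [0.096 0.103 0.009]
side trowel 0.83 [200. 208.] n 1041 med [0.777 0.03  0.007] top [ 0.78 -0.05  0.02] [0.772 0.025 0.047] ext [0.037 0.28  0.064]
```

```bash
cat > b.py <<'E'
from h import *
im=cv2.imread('pics/top0.png'); s=cv2.imread('pics/side0.png')
cv2.imwrite('pics/v1.png',np.hstack([cv2.resize(im[100:320,80:440],None,fx=2.2,fy=2.2,interpolation=cv2.INTER_CUBIC)]))
cv2.imwrite('pics/v2.png',s)
d=np.load('top0.npy'); ds=np.load('side0.npy')
A=np.r_[cloud('top',d,np.ones_like(d,bool)),cloud('side',ds,np.ones_like(ds,bool))]
S=np.r_[cloud('side',ds,np.ones_like(ds,bool))]; T=cloud('top',d,np.ones_like(d,bool))
def box(P,x0,x1,y0,y1,z0,z1): return P[(P[:,0]>x0)&(P[:,0]<x1)&(P[:,1]>y0)&(P[:,1]<y1)&(P[:,2]>z0)&(P[:,2]<z1)]
for nm,P in (('top',T),('side',S)):
    for l,b in dict(cap=(.43,.51,.32,.40,.132,.15),lid=(.45,.53,.23,.30,.122,.14),canbody=(.44,.54,.21,.31,.07,.116),stub=(.5,.56,.29,.35,.083,.1),collar=(.5,.56,.29,.35,.05,.072),panel=(.52,.65,.15,.45,.066,.08),tray=(.46,.65,-.12,.15,.008,.02),sauc=(.4,.57,-.4,-.24,.008,.02)).items():
        Q=box(P,*b)
        if len(Q)<8: print(nm,l,len(Q)); continue
        r=cv2.minAreaRect(Q[:,:2].astype(np.float32)*1000)
        lo,hi=np.percentile(Q,[2,98],axis=0)
        print(nm,l,len(Q),'rect',np.round(r[0],1),np.round(r[1],1),round(r[2],1),'pctmid',((lo+hi)/2).round(4),'zmax',Q[:,2].max().round(3))
E
python3 b.py
```

```text
top cap 155 rect [469.9 355.6] [32.  32.6] 0.8 pctmid [0.4688 0.3557 0.1393] zmax 0.146
top lid 226 rect [487.7 265.6] [39.9 39.9] 1.0 pctmid [0.4872 0.2655 0.1303] zmax 0.135
top canbody 261 rect [501.2 272.4] [82.6 62.2] 10.6 pctmid [0.4884 0.268  0.0926] zmax 0.116
top stub 42 rect [525.5 323.3] [16.4 16.6] 57.1 pctmid [0.5265 0.3232 0.0888] zmax 0.094
top collar 254 rect [525.8 323.9] [51.1 50.6] 52.5 pctmid [0.5265 0.3224 0.063 ] zmax 0.072
top panel 293 rect [544.9 324.1] [ 55.9 219. ] 13.1 pctmid [0.5569 0.3294 0.0704] zmax 0.079
top tray 407 rect [546.9  29.4] [214.7 151.4] 81.1 pctmid [0.5569 0.0214 0.0121] zmax 0.017
top sauc 319 rect [ 486.3 -315.9] [129.9 133.3] 23.2 pctmid [ 0.4872 -0.3179  0.0117] zmax 0.018
side cap 316 rect [468.9 360. ] [33.3 33.1] 22.5 pctmid [0.4686 0.3606 0.1382] zmax 0.144
side lid 367 rect [486.4 267.9] [40.3 39.8] 53.5 pctmid [0.4866 0.2684 0.1278] zmax 0.134
side canbody 629 rect [501.2 274.3] [85.2 59.8] 11.5 pctmid [0.4869 0.2729 0.0926] zmax 0.116
side stub 102 rect [518.  311.7] [46.5 16.4] 62.1 pctmid [0.5169 0.3137 0.0898] zmax 0.1
side collar 521 rect [524.6 320.8] [49.2 58. ] 0.3 pctmid [0.5245 0.3222 0.0611] zmax 0.072
side panel 559 rect [543.8 326.3] [ 55.2 220.9] 13.0 pctmid [0.5562 0.3345 0.0695] zmax 0.08
side tray 447 rect [555.4  22.3] [205.  131.1] 81.3 pctmid [0.555  0.023  0.0114] zmax 0.016
side sauc 145 rect [ 487.3 -315.2] [128.1 132.5] 9.0 pctmid [ 0.4869 -0.3141  0.0107] zmax 0.014
```

View pics/v1.png

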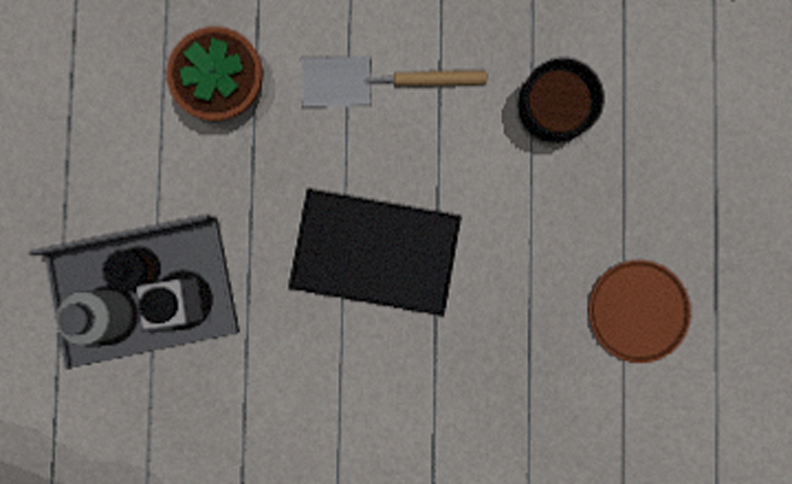

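View pics/v2.png

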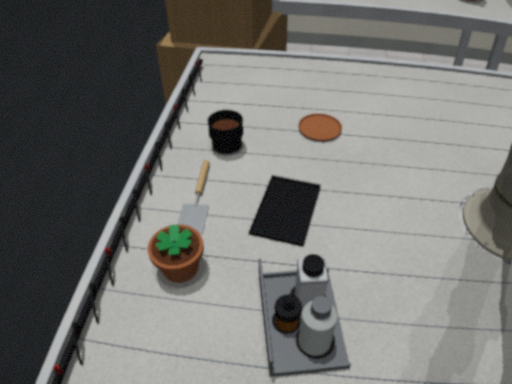

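The top view (crop, 2.2x) shows the holder at left, with the bottle at (78,318), canister at (160,303) and filter at (130,268). The tray is at (375,252) and the saucer at (638,311). The side view agrees, and the estimates fit the listed geometry: holder yaw about 12.5°, tray about −9°. I'll move the wrist camera over the holder.

Emit:
servo_tool:
  commands:
    - [9.3,[0,-2,4],5]
    - [9.3,[3,-6,8],10]
    - [9.3,[6,-11,8],15]
    - [9.3,[9,-15,8],20]
    - [9.3,[11,-19,8],25]
    - [9.3,[12,-23,8],30]
    - [9.3,[12,-26,8],35.5]
    - [9.3,[12,-26,8],35.5]

```text
time_s: 1.8
position: [0.4112, 0.3991, 0.2991]
ee_rot: [-0.102, 0.995, -0.001, 0.0]
force: [0.2, 0.7, 0.4]
opening: 0.093
```

```bash
cat > c.py <<'E'
from h import *
import sys
o=arm.get_obs(); print(o['time_s'],o['position'],o['ee_rot'])
p=arm.camera_params('wrist'); R=np.array(p['R']);print('cam',(-R.T@np.array(p['t'])).round(3),'axis',R[2].round(3))
im,d=arm.capture('wrist'); cv2.imwrite(sys.argv[1],im); np.save('w.npy',d)
P=cloud('wrist',d,d>0)
def box(x0,x1,y0,y1,z0,z1): return P[(P[:,0]>x0)&(P[:,0]<x1)&(P[:,1]>y0)&(P[:,1]<y1)&(P[:,2]>z0)&(P[:,2]<z1)]
for l,b in dict(cap=(.43,.51,.32,.40,.130,.15),lid=(.45,.53,.23,.30,.119,.14),canbody=(.45,.53,.23,.31,.104,.116),stub=(.5,.56,.29,.36,.083,.1),collar=(.49,.56,.28,.36,.06,.072),panel=(.52,.65,.15,.45,.066,.08)).items():
    Q=box(*b)
    if len(Q)<8: print(l,len(Q)); continue
    r=cv2.minAreaRect(Q[:,:2].astype(np.float32)*1000); lo,hi=np.percentile(Q,[2,98],axis=0)
    print(l,len(Q),'rect',np.round(r[0],1),np.round(r[1],1),round(r[2],1),'mid',((lo+hi)/2).round(4),(hi-lo).round(3))
E
python3 c.py pics/v3.png
```

```text
1.8 [0.41123173 0.39914342 0.2990816 ] [-1.02462149e-01  9.94736210e-01 -1.13739408e-03  2.93677505e-04]
cam [0.342 0.384 0.466] axis [ 0.256  0.051 -0.965]
cap 765 rect [468.4 359. ] [32.8 33.1] 60.8 mid [0.4676 0.3593 0.1374] [0.03  0.03  0.011]
lid 1123 rect [486.3 267.8] [40.3 40.9] 89.3 mid [0.4855 0.2687 0.1268] [0.038 0.037 0.012]
canbody 786 rect [485.7 267.8] [51.9 51.9] 9.9 mid [0.4816 0.2678 0.1098] [0.047 0.053 0.01 ]
stub 183 rect [514.2 315.2] [46.4 16.9] 42.6 mid [0.5172 0.3143 0.0904] [0.031 0.037 0.013]
collar 622 rect [524.5 327.9] [90.4 41.8] 24.5 mid [0.5279 0.3253 0.0661] [0.063 0.061 0.009]
panel 733 rect [544.5 328.4] [ 53.  216.8] 11.1 mid [0.5467 0.3735 0.0692] [0.051 0.124 0.005]
```

View pics/v3.png

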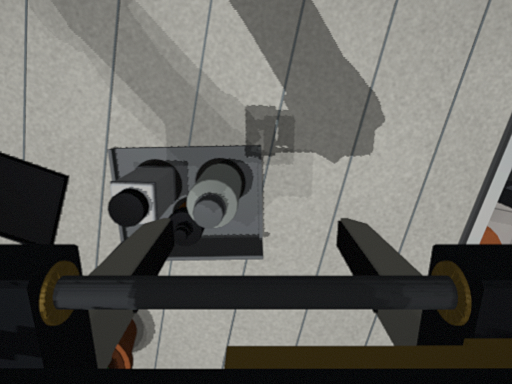

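The wrist view shows the bottle at (210,205), the canister at (130,205) and the filter behind them at (185,225). All three cameras agree within 2–3 mm: bottle (0.469, 0.3585), canister (0.4865, 0.267) with yaw about 10.5°. Next is the bottle.

Emit:
servo_tool:
  commands:
    - [8.4,[3,-2,0],0]
    - [8.4,[5.8,-4.1,0],0]
    - [8.4,[5.8,-4.1,-5],0]
    - [8.4,[5.8,-4.1,-10],0]
    - [8.4,[5.8,-4.1,-14],0]
    - [8.4,[5.8,-4.1,-14],0]

```text
time_s: 2.45
position: [0.4649, 0.3633, 0.1539]
ee_rot: [-0.105, 0.994, -0.002, -0.003]
force: [-0.2, -0.4, 0.5]
opening: 0.0842
```

Emit:
servo_tool:
  commands:
    - [8.4,[0,0,-3],0]
    - [8.4,[0,0,-6],0]
    - [8.4,[0,0,-8],0]
    - [8.4,[0,0,-9],0]
    - [8.4,[0,0,-9],0]
    - [8.4,[0,0,-9],0]

```text
time_s: 3.05
position: [0.4681, 0.3647, 0.07]
ee_rot: [-0.104, 0.995, 0.001, 0.001]
force: [0.2, 0.7, -0.3]
opening: 0.084
```

Emit:
servo_tool:
  commands:
    - [8.4,[0.1,-0.5,0],0]
    - [8.4,[0.1,-0.5,0],0]

```text
time_s: 3.25
position: [0.4692, 0.3581, 0.0698]
ee_rot: [-0.104, 0.995, 0.0, 0.001]
force: [0.4, -0.6, 0.7]
opening: 0.0839
```

```bash
cat > d.py <<'E'
from h import *
import sys
for _ in range(3):
    im,d=arm.capture('side'); o=arm.get_obs(); print(o['time_s'],o['position'].round(4),np.round(o['ee_rot'],3),o['force'].round(1),round(o['opening'],4))
if len(sys.argv)>1: cv2.imwrite(sys.argv[1],im)
E
python3 d.py
```

```text
3.3 [0.4691 0.3583 0.0696] [-0.104  0.995  0.     0.001] [-0.1 -0.   0.1] 0.0843
3.35 [0.469  0.3585 0.0694] [-0.104  0.995  0.     0.   ] [0.4 0.5 0.4] 0.0842
3.4 [0.4688 0.3587 0.0692] [-0.104  0.995  0.     0.   ] [-0.2  0.9 -0.5] 0.0842
```

Emit:
servo_tool:
  commands:
    - [5,[0,0,0],0]
    - [5,[0,0,0],0]
    - [5,[0,0,0],0]
    - [5,[0,0,0],0]
    - [5,[0,0,0],0]
    - [5,[0,0,0],0]
    - [5,[0,0,0],0]
    - [5,[0,0,0],0]

```text
time_s: 4.2
position: [0.4686, 0.3584, 0.0686]
ee_rot: [-0.104, 0.995, -0.0, -0.0]
force: [0.3, -1.4, 0.3]
opening: 0.0612
```

```bash
python3 d.py
```

```text
4.25 [0.4685 0.3584 0.0686] [-0.104  0.995 -0.    -0.   ] [ 0.4 -2.2 -0.5] 0.0614
4.3 [0.4685 0.3584 0.0685] [-0.104  0.995 -0.    -0.   ] [-0.1 -1.1  0.3] 0.0613
4.35 [0.4685 0.3584 0.0686] [-0.104  0.995 -0.    -0.   ] [ 0.3 -2.5  0.3] 0.0614
```

Emit:
servo_tool:
  commands:
    - [5,[0,0,1],0]
    - [5,[0,0,4],0]
    - [5,[0,0,8],0]
    - [5,[0,0,12],0]
    - [5,[0,0,16],0]
    - [5,[0,0,17],0]
    - [5,[0,0,17],0]

```text
time_s: 5.05
position: [0.4688, 0.3593, 0.2401]
ee_rot: [-0.104, 0.995, 0.001, 0.001]
force: [-0.2, 0.6, -4.5]
opening: 0.0614
```

Emit:
servo_tool:
  commands:
    - [5,[0.6,-2,0],-2]
    - [5,[2,-6,0],-6]
    - [5,[3.3,-10,0],-9]
    - [5,[4.7,-14,0],-12]
    - [5,[6,-18,0],-15]
    - [5,[7.3,-22,0],-18]
    - [5,[8.6,-26,0],-20]
    - [5,[9.5,-28.5,0],-21]

```text
time_s: 5.85
position: [0.5628, 0.0691, 0.2362]
ee_rot: [0.081, 0.997, -0.001, -0.002]
force: [-0.4, 0.1, -3.6]
opening: 0.0612
```

Emit:
servo_tool:
  commands:
    - [5,[0,0,0],0]
    - [5,[0,0,-2],0]
    - [5,[0,0,-6],0]
    - [5,[0,0,-10],0]
    - [5,[0,0,-14],0]
    - [5,[0,0,-15.5],0]
    - [5,[0,0,-15.5],0]
    - [5,[0,0,-15.5],0]

```text
time_s: 6.65
position: [0.5627, 0.0737, 0.0828]
ee_rot: [0.079, 0.997, -0.0, -0.001]
force: [0.2, 0.5, -3.6]
opening: 0.0614
```

```bash
python3 d.py pics/v4.png
```

```text
6.7 [0.5635 0.0738 0.0837] [ 0.079  0.997 -0.    -0.   ] [-0.  -0.1 -4. ] 0.0614
6.75 [0.5639 0.0738 0.0842] [0.079 0.997 0.    0.   ] [ 0.5  0.6 -4.1] 0.0613
6.8 [0.564  0.0738 0.0846] [0.079 0.997 0.    0.001] [ 0.5  0.6 -3.5] 0.0613
```

View pics/v4.png

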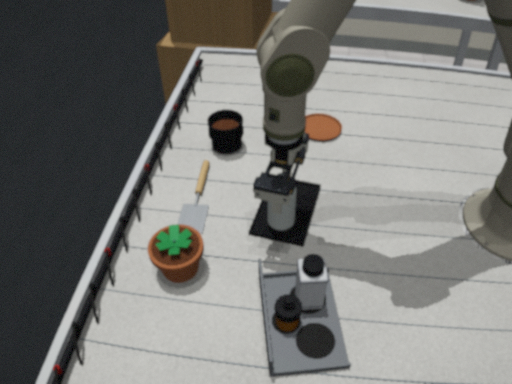

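The bottle is upright in the gripper over the near end of the tray at (283,205). The canister and filter haven't moved. I'll lower it gently.

Emit:
servo_tool:
  commands:
    - [5,[0,-0.2,-0.6],0]
    - [5,[0,-0.3,-1.2],0]
    - [5,[0,-0.3,-1.4],0]
    - [5,[0,-0.3,-1.5],0]
    - [5,[0,-0.3,-1.6],0]
    - [5,[0,-0.3,-1.65],0]
    - [5,[0,-0.3,-1.65],0]
    - [5,[0,-0.3,-1.65],0]

```text
time_s: 7.6
position: [0.5636, 0.0707, 0.0672]
ee_rot: [0.079, 0.997, 0.0, 0.0]
force: [0.6, -0.5, -4.6]
opening: 0.0614
```

```bash
python3 d.py
```

```text
7.65 [0.5636 0.0707 0.0672] [0.079 0.997 0.    0.   ] [ 0.3  0.9 -4.5] 0.0616
7.7 [0.5636 0.0707 0.0672] [0.079 0.997 0.    0.   ] [ 0.7  0.5 -4.2] 0.0612
7.75 [0.5636 0.0707 0.0672] [0.079 0.997 0.    0.   ] [-0.7  0.8 -4.4] 0.0618
```

Emit:
servo_tool:
  commands:
    - [5,[0,0,-0.05],0]
    - [5,[0,0,-0.1],0]
    - [5,[0,0,-0.1],0]

```text
time_s: 8.05
position: [0.5637, 0.0707, 0.0665]
ee_rot: [0.079, 0.997, 0.0, 0.0]
force: [-1.5, -0.4, 2.0]
opening: 0.0616
```

Emit:
servo_tool:
  commands:
    - [5,[0,0,-0.05],0]
    - [5,[0,0,-0.1],0]
    - [5,[0,0,-0.1],0]

```text
time_s: 8.35
position: [0.5638, 0.0705, 0.0664]
ee_rot: [0.079, 0.997, 0.0, 0.001]
force: [-3.4, -1.1, 14.5]
opening: 0.0617
```

Emit:
servo_tool:
  commands:
    - [5,[0,0,0.1],0]
    - [8.4,[0,0,0.1],0]
    - [8.4,[0,0,0.1],0]
    - [8.4,[0,0,0.1],0]
    - [8.4,[0,0,0.1],0]
    - [8.4,[0,0,0.1],0]
    - [8.4,[0,0,0.1],0]

```text
time_s: 9.05
position: [0.5635, 0.0707, 0.0661]
ee_rot: [0.079, 0.997, -0.0, -0.0]
force: [-0.4, -0.9, -0.1]
opening: 0.0842
```

Emit:
servo_tool:
  commands:
    - [8.4,[0,0,0.5],0]
    - [8.4,[0,0,4],0]
    - [8.4,[0,0,8],0]
    - [8.4,[0,0,12],0]
    - [8.4,[0,0,16],0]
    - [8.4,[0,0,16],0]

```text
time_s: 9.65
position: [0.566, 0.071, 0.2316]
ee_rot: [0.079, 0.997, 0.001, 0.004]
force: [0.2, 0.5, -0.3]
opening: 0.0844
```

Emit:
servo_tool:
  commands:
    - [7.6,[-2,4,0],4]
    - [7.6,[-4,8,0],8]
    - [7.6,[-6,12,0],12]
    - [7.6,[-7,16,0],15]
    - [7.6,[-7.7,19.6,0],19.5]
    - [7.6,[-7.7,19.6,0],19.5]
    - [7.6,[-7.7,19.6,0],19.5]

```text
time_s: 10.35
position: [0.486, 0.267, 0.2256]
ee_rot: [-0.092, 0.996, -0.0, -0.0]
force: [0.1, -0.1, 0.2]
opening: 0.0761
```

```bash
python3 d.py pics/v5.png
python3 - <<'E'
from h import *
im,d=arm.capture('top'); P=cloud('top',d,d>0)
def pr(l,x0,x1,y0,y1,z0,z1):
    Q=P[(P[:,0]>x0)&(P[:,0]<x1)&(P[:,1]>y0)&(P[:,1]<y1)&(P[:,2]>z0)&(P[:,2]<z1)]
    if len(Q)>8: print(l,len(Q),((Q.min(0)+Q.max(0))/2).round(4))
pr('cap',.52,.60,.03,.12,.128,.15)
E
```

```text
10.4 [0.4864 0.2658 0.2257] [-0.091  0.996 -0.    -0.   ] [ 0.1 -0.7 -0.6] 0.0759
10.45 [0.4867 0.2652 0.2258] [-0.09   0.996 -0.001 -0.   ] [ 0.1 -0.7 -0.8] 0.0758
10.5 [0.4868 0.265  0.2258] [-0.09   0.996 -0.    -0.   ] [0.7 0.4 0.2] 0.0757
cap 142 [0.5642 0.0712 0.1373]
```

Emit:
servo_tool:
  commands:
    - [7.6,[0,0.2,-3],0]
    - [7.6,[0,0.2,-7],0]
    - [7.6,[0,0.2,-11],0]
    - [7.6,[0,0.2,-14],0]
    - [7.6,[0,0.2,-15.6],0]
    - [7.6,[0,0.2,-15.6],0]
    - [7.6,[0,0.2,-15.6],0]
    - [7.6,[0,0.2,-15.6],0]

```text
time_s: 11.35
position: [0.4873, 0.2686, 0.0713]
ee_rot: [-0.091, 0.996, 0.0, 0.001]
force: [-0.0, -0.6, 0.3]
opening: 0.076
```

```bash
python3 d.py
```

```text
11.4 [0.4873 0.2687 0.0714] [-0.091  0.996  0.     0.001] [ 0.3 -1.1  0.5] 0.0757
11.45 [0.4872 0.2688 0.0713] [-0.091  0.996  0.     0.001] [-0.3 -0.4 -0.2] 0.0764
11.5 [0.4871 0.2688 0.0712] [-0.091  0.996  0.     0.001] [ 0.2  0.6 -0.5] 0.0764
```

Emit:
servo_tool:
  commands:
    - [7.6,[-0.05,-0.15,0],0]
    - [7.6,[-0.05,-0.15,0],0]
    - [7.6,[-0.05,-0.15,0],0]

```text
time_s: 11.8
position: [0.4861, 0.2672, 0.0703]
ee_rot: [-0.091, 0.996, 0.0, 0.0]
force: [-0.1, -0.1, -0.5]
opening: 0.0764
```

Emit:
servo_tool:
  commands:
    - [4,[0,0,0],0]
    - [4,[0,0,0],0]
    - [4,[0,0,0],0]
    - [4,[0,0,0],0]
    - [4,[0,0,0],0]
    - [4,[0,0,0],0]
    - [4,[0,0,0],0]
    - [4,[0,0,0],0]

```text
time_s: 12.6
position: [0.486, 0.267, 0.0701]
ee_rot: [-0.091, 0.996, -0.0, -0.0]
force: [0.6, -1.3, 0.5]
opening: 0.0517
```

```bash
python3 d.py
```

```text
12.65 [0.486  0.2671 0.0701] [-0.091  0.996 -0.    -0.   ] [ 0.3 -1.3  0.2] 0.0516
12.7 [0.486  0.2672 0.0701] [-0.091  0.996 -0.    -0.   ] [ 0.3 -1.3  0.6] 0.0521
12.75 [0.486  0.2672 0.0701] [-0.091  0.996 -0.    -0.   ] [ 0.4 -1.5 -0.5] 0.0522
```

Emit:
servo_tool:
  commands:
    - [4,[0,0,1],0]
    - [4,[0,0,4],0]
    - [4,[0,0,8],0]
    - [4,[0,0,12],0]
    - [4,[0,0,16],0]
    - [4,[0,0,17],0]
    - [4,[0,0,17],0]

```text
time_s: 13.45
position: [0.4864, 0.2677, 0.2419]
ee_rot: [-0.091, 0.996, 0.001, 0.002]
force: [0.3, -0.4, -4.4]
opening: 0.0518
```

Emit:
servo_tool:
  commands:
    - [4,[0.4,-2,0],-2]
    - [4,[1.3,-6,0],-6]
    - [4,[2.1,-10,0],-9]
    - [4,[3,-14,0],-12]
    - [4,[3.8,-18,0],-15]
    - [4,[4.7,-22,0],-17]
    - [4,[5.5,-26,0],-19]
    - [4,[6.2,-29.5,0],-19.5]

```text
time_s: 14.25
position: [0.5468, -0.0309, 0.2379]
ee_rot: [0.08, 0.997, -0.001, -0.002]
force: [-0.2, 0.9, -3.1]
opening: 0.0519
```

Emit:
servo_tool:
  commands:
    - [4,[0,0,0],0]
    - [4,[0,0,0],0]
    - [4,[0,0,-3],0]
    - [4,[0,0,-7],0]
    - [4,[0,0,-11],0]
    - [4,[0,0,-15],0]
    - [4,[0,0,-15.5],0]
    - [4,[0,0,-15.5],0]

```text
time_s: 15.05
position: [0.5469, -0.0269, 0.0841]
ee_rot: [0.078, 0.997, -0.0, -0.002]
force: [0.0, -0.5, -3.0]
opening: 0.0517
```

```bash
python3 d.py pics/v6.png
```

```text
15.1 [ 0.548  -0.0271  0.0855] [ 0.078  0.997  0.    -0.   ] [-0.  -0.3 -2.8] 0.0518
15.15 [ 0.5487 -0.0273  0.0863] [0.078 0.997 0.    0.001] [ 0.3 -0.2 -3.9] 0.0518
15.2 [ 0.549  -0.0275  0.0868] [0.079 0.997 0.    0.001] [ 0.6 -0.1 -3.6] 0.0517
```

View pics/v6.png

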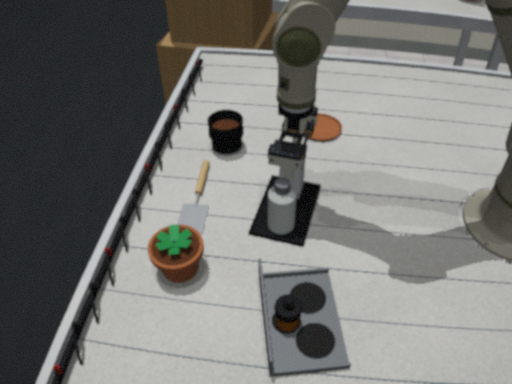

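The bottle stands in the tray at (283,207). The canister is held at the far end and the filter is untouched at (287,313).

Emit:
servo_tool:
  commands:
    - [4,[0,0,-0.6],0]
    - [4,[0,0,-1.2],0]
    - [4,[0,0,-1.5],0]
    - [4,[0,0,-1.65],0]
    - [4,[0,0,-1.75],0]
    - [4,[0,0,-1.8],0]
    - [4,[0,0,-1.8],0]
    - [4,[0,0,-1.8],0]

```text
time_s: 16.0
position: [0.548, -0.0282, 0.0678]
ee_rot: [0.079, 0.997, -0.0, 0.0]
force: [-3.2, -1.2, 7.4]
opening: 0.0517
```

Emit:
servo_tool:
  commands:
    - [4,[0,0,-0.05],0]
    - [4,[0,0,-0.1],0]
    - [4,[0,0,-0.1],0]

```text
time_s: 16.3
position: [0.548, -0.0283, 0.0677]
ee_rot: [0.079, 0.997, -0.0, 0.0]
force: [-4.4, -1.7, 18.9]
opening: 0.0519
```

Emit:
servo_tool:
  commands:
    - [4,[0,0,0.1],0]
    - [7.6,[0,0,0.1],0]
    - [7.6,[0,0,0.1],0]
    - [7.6,[0,0,0.1],0]
    - [7.6,[0,0,0.1],0]
    - [7.6,[0,0,0.1],0]

```text
time_s: 16.9
position: [0.5481, -0.0278, 0.067]
ee_rot: [0.079, 0.997, -0.0, -0.0]
force: [0.4, -0.1, 0.0]
opening: 0.0764
```

Emit:
servo_tool:
  commands:
    - [7.6,[0,0,0.5],0]
    - [7.6,[0,0,4],0]
    - [7.6,[0,0,8],0]
    - [7.6,[0,0,13],0]
    - [7.6,[0,0,18],0]
    - [7.6,[0,0,22.9],0]
    - [7.6,[0,0,22.9],0]

```text
time_s: 17.6
position: [0.5507, -0.028, 0.303]
ee_rot: [0.079, 0.997, 0.001, 0.005]
force: [0.2, -1.1, -0.7]
opening: 0.0759
```

Emit:
servo_tool:
  commands:
    - [7.6,[-1.5,4.6,0],3]
    - [7.6,[-3,9.2,0],6]
    - [7.6,[-4.5,14,0],9]
    - [7.6,[-6,19,0],12]
    - [7.6,[-7.5,24,0],15]
    - [7.6,[-9,29,0],18]
    - [7.6,[-10.5,34,0],21]
    - [7.6,[-11.8,38.8,0],21]

```text
time_s: 18.4
position: [0.4312, 0.3531, 0.2958]
ee_rot: [-0.105, 0.994, -0.0, -0.0]
force: [0.8, 0.7, -0.5]
opening: 0.0758
```

Emit:
servo_tool:
  commands:
    - [7.6,[0,0,0],0]
    - [7.6,[0,0,0],0]
    - [7.6,[0,0,0],0]

```text
time_s: 18.7
position: [0.4327, 0.3503, 0.2957]
ee_rot: [-0.104, 0.995, -0.001, -0.0]
force: [-0.3, -0.9, -0.3]
opening: 0.0762
```

```bash
cat > e.py <<'E'
from h import *
import sys
o=arm.get_obs(); print(o['time_s'],o['position'].round(4),np.round(o['ee_rot'],3))
for c in ['wrist','top','side']:
    im,d=arm.capture(c); cv2.imwrite(f'pics/{c}_{sys.argv[1]}.png',im); P=cloud(c,d,d>0)
    def pr(l,x0,x1,y0,y1,z0,z1):
        Q=P[(P[:,0]>x0)&(P[:,0]<x1)&(P[:,1]>y0)&(P[:,1]<y1)&(P[:,2]>z0)&(P[:,2]<z1)]
        if len(Q)>8:
            lo,hi=np.percentile(Q,[2,98],axis=0); r=cv2.minAreaRect(Q[:,:2].astype(np.float32)*1000)
            print(c,l,len(Q),((lo+hi)/2).round(4),(hi-lo).round(3),'mean',Q.mean(0).round(4),'rect',np.round(r[0],1),np.round(r[1],1),round(r[2],1))
    for a in BOX: pr(*a)
E
sed 's/^import sys/import sys\nBOX=[("stub",.49,.56,.28,.36,.08,.1),("collar",.48,.58,.27,.37,.052,.073),("capT",.52,.6,.03,.12,.128,.15),("lidT",.51,.59,-.07,.02,.119,.14)]/' e.py > e1.py; python3 e1.py f1
```

```text
18.7 [0.4327 0.3503 0.2957] [-0.104  0.995 -0.001 -0.   ]
wrist stub 235 [0.525  0.3206 0.0868] [0.018 0.02  0.013] mean [0.524  0.3209 0.0883] rect [524.8 320.4] [18.8 21.3] 5.5
wrist collar 1549 [0.5393 0.3263 0.0621] [0.074 0.079 0.018] mean [0.5399 0.3233 0.0662] rect [537.1 318.9] [72.  90.6] 11.5
wrist capT 142 [0.5623 0.0829 0.1337] [0.022 0.008 0.011] mean [0.5612 0.0843 0.1329] rect [561.8  83.4] [27.3  8.6] 8.6
top stub 51 [0.5252 0.3228 0.0878] [0.018 0.015 0.013] mean [0.5255 0.3225 0.0887] rect [525.1 323. ] [18.3 16.1] 2.9
top collar 348 [0.5402 0.3262 0.0635] [0.075 0.075 0.017] mean [0.5377 0.3221 0.0666] rect [538.5 315.7] [72.1 94.1] 13.0
top capT 142 [0.564  0.0711 0.1386] [0.03  0.03  0.008] mean [0.564  0.071  0.1385] rect [564.2  71.2] [30.1 30.2] 1.4
top lidT 210 [ 0.5498 -0.0277  0.1283] [0.037 0.037 0.008] mean [ 0.5494 -0.0272  0.1285] rect [548.8 -26.8] [39.2 39.2] 46.1
side stub 108 [0.5255 0.3263 0.0866] [0.018 0.017 0.012] mean [0.5252 0.3271 0.0881] rect [525.4 326.2] [18.4 18.8] 6.3
side collar 640 [0.5403 0.3272 0.0625] [0.076 0.075 0.018] mean [0.5358 0.3305 0.0664] rect [538.4 313.4] [ 71.6 101.1] 13.0
side capT 188 [0.5622 0.0737 0.1346] [0.031 0.031 0.013] mean [0.5625 0.0764 0.1373] rect [563.2  74. ] [34.5 32.3] 78.9
side lidT 217 [ 0.5487 -0.0245  0.1254] [0.038 0.039 0.011] mean [ 0.5484 -0.0219  0.1276] rect [548.6 -23.8] [39.3 41.6] 6.0
```

```bash
sleep 0
```

```text
(no output)
```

View pics/wrist_f1.png

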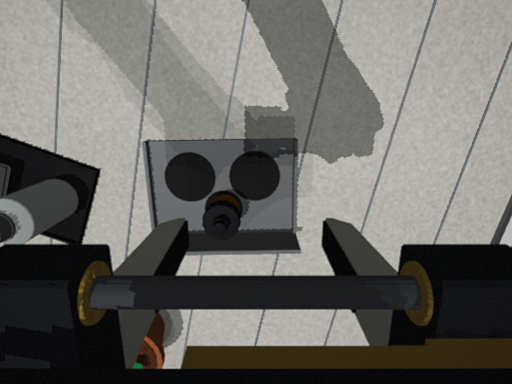

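The wrist view shows both large pads empty and the filter standing alone at (222,212) in front of the back panel. I'll descend on its collar at about (0.525, 0.322).

Emit:
servo_tool:
  commands:
    - [7.6,[4.6,-1.4,0],0]
    - [7.6,[9.2,-2.8,0],0]
    - [7.6,[9.2,-2.8,-5],0]
    - [7.6,[9.2,-2.8,-10],0]
    - [7.6,[9.2,-2.8,-15],0]
    - [7.6,[9.2,-2.8,-15],0]
    - [7.6,[9.2,-2.8,-15],0]

```text
time_s: 19.55
position: [0.5247, 0.323, 0.1466]
ee_rot: [-0.104, 0.995, -0.0, -0.001]
force: [0.1, 0.0, 0.1]
opening: 0.0762
```

```bash
python3 d.py
```

```text
19.6 [0.5255 0.3238 0.1481] [-0.104  0.995  0.     0.001] [ 0.5 -0.3 -0.4] 0.0762
19.65 [0.5258 0.3242 0.1488] [-0.104  0.995  0.001  0.002] [ 0.5  0.2 -0.1] 0.0761
19.7 [0.5258 0.3244 0.149 ] [-0.104  0.995  0.001  0.002] [0.2 0.1 0.4] 0.0759
```

Emit:
servo_tool:
  commands:
    - [7.6,[0,-0.2,-4],0]
    - [7.6,[0,-0.2,-8],0]
    - [7.6,[0,-0.2,-10],0]
    - [7.6,[0,-0.2,-11],0]
    - [7.6,[0,-0.2,-11],0]
    - [7.6,[0,-0.2,-11],0]
    - [7.6,[0,-0.2,-11],0]

```text
time_s: 20.4
position: [0.5253, 0.3223, 0.0379]
ee_rot: [-0.104, 0.995, 0.001, 0.001]
force: [0.2, -0.0, 0.1]
opening: 0.076
```

Emit:
servo_tool:
  commands:
    - [4,[0,0,0],0]
    - [4,[0,0,0],0]
    - [4,[0,0,0],0]
    - [4,[0,0,0],0]
    - [4,[0,0,0],0]
    - [4,[0,0,0],0]
    - [4,[0,0,0],0]
    - [4,[0,0,0],0]

```text
time_s: 21.2
position: [0.5244, 0.3218, 0.0363]
ee_rot: [-0.104, 0.995, 0.0, 0.0]
force: [-0.8, 0.4, 5.4]
opening: 0.0496
```

```bash
python3 d.py
```

```text
21.25 [0.5245 0.3217 0.0363] [-0.104  0.995  0.     0.   ] [-0.6 -0.8  4.9] 0.0498
21.3 [0.5244 0.3217 0.0363] [-0.104  0.995  0.     0.   ] [-1.3 -1.4  6. ] 0.0497
21.35 [0.5245 0.3217 0.0363] [-0.104  0.995  0.     0.   ] [-1.1  0.4  5.5] 0.0498
```

Emit:
servo_tool:
  commands:
    - [4,[0,0,1],0]
    - [4,[0,0,4],0]
    - [4,[0,0,8],0]
    - [4,[0,0,12],0]
    - [4,[0,0,16],0]
    - [4,[0,0,20],0]
    - [4,[0,0,20],0]

```text
time_s: 22.05
position: [0.5263, 0.323, 0.242]
ee_rot: [-0.104, 0.995, 0.002, 0.004]
force: [0.1, 0.1, -0.6]
opening: 0.0498
```

Emit:
servo_tool:
  commands:
    - [4,[-0.2,-4,0],0]
    - [4,[-0.4,-8,0],0]
    - [4,[-0.7,-12,0],0]
    - [4,[-0.9,-16,0],0]
    - [4,[-1.2,-20,0],0]
    - [4,[-1.4,-24,0],0]
    - [4,[-1.6,-28,0],0]
    - [4,[-1.8,-32,0],0]

```text
time_s: 22.85
position: [0.5055, -0.0, 0.2357]
ee_rot: [-0.104, 0.995, -0.0, -0.0]
force: [0.6, -0.1, -0.5]
opening: 0.0495
```

Emit:
servo_tool:
  commands:
    - [4,[-0.2,-4,0],0]
    - [4,[-0.4,-8,0],0]
    - [4,[-0.7,-12,0],0]
    - [4,[-0.9,-16,0],0]
    - [4,[-1.2,-20,0],0]
    - [4,[-1.4,-24,0],0]
    - [4,[-1.6,-28,0],0]
    - [4,[-1.8,-32,0],0]

```text
time_s: 23.65
position: [0.4875, -0.3197, 0.2356]
ee_rot: [-0.104, 0.995, 0.0, -0.0]
force: [0.1, 1.0, 0.2]
opening: 0.0495
```

Emit:
servo_tool:
  commands:
    - [4,[0,0,0],0]
    - [4,[0,0,0],0]
    - [4,[0,0,-3],0]
    - [4,[0,0,-7],0]
    - [4,[0,0,-11],0]
    - [4,[0,0,-15],0]
    - [4,[0,0,-15],0]
    - [4,[0,0,-15],0]

```text
time_s: 24.45
position: [0.4884, -0.3169, 0.0863]
ee_rot: [-0.105, 0.994, 0.001, -0.001]
force: [0.2, -0.4, -1.0]
opening: 0.0496
```

```bash
python3 d.py; sed 's/^import sys/import sys\nBOX=[("sauc",.4,.57,-.4,-.24,.006,.02)]/' e.py > e2.py; python3 e2.py s1
```

```text
24.5 [ 0.4892 -0.3177  0.0874] [-0.105  0.994 -0.     0.   ] [-0.6 -1.   0.4] 0.0497
24.55 [ 0.4895 -0.3182  0.0881] [-0.105  0.995 -0.001  0.001] [-0.   0.8 -1.3] 0.0497
24.6 [ 0.4895 -0.3185  0.0883] [-0.104  0.995 -0.001  0.001] [-0.3 -0.1 -2. ] 0.0498
24.6 [ 0.4895 -0.3185  0.0883] [-0.104  0.995 -0.001  0.001]
wrist sauc 4990 [ 0.4722 -0.3197  0.0096] [0.095 0.125 0.007] mean [ 0.4646 -0.3245  0.0089] rect [ 469.7 -323.6] [ 92.9 131.1] 11.6
top sauc 272 [ 0.4872 -0.3106  0.0103] [0.127 0.113 0.008] mean [ 0.5062 -0.3055  0.0095] rect [ 485.2 -307.2] [131.1 130.6] 1.2
side sauc 200 [ 0.4868 -0.3125  0.0097] [0.124 0.124 0.007] mean [ 0.4865 -0.3161  0.009 ] rect [ 487.5 -312.4] [127.2 127.6] 1.5
```

View pics/wrist_s1.png

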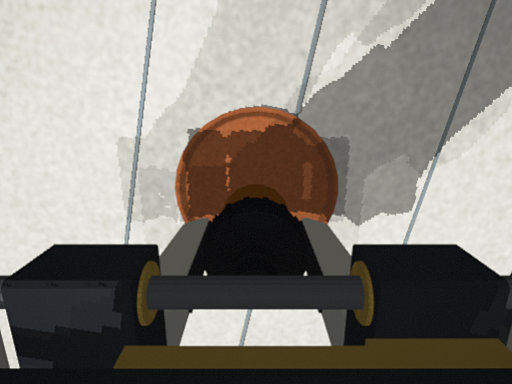

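The saucer is at (257,165) in the wrist picture, and the filter hangs over it. The wrist data put the saucer's centre at about (0.488, −0.3195). I'll lower the filter.

Emit:
servo_tool:
  commands:
    - [4,[-0.1,-0.1,-1.5],0]
    - [4,[-0.15,-0.1,-3],0]
    - [4,[-0.15,-0.1,-4],0]
    - [4,[-0.15,-0.1,-4.6],0]
    - [4,[-0.15,-0.1,-4.9],0]
    - [4,[-0.15,-0.1,-5],0]
    - [4,[-0.15,-0.1,-5],0]
    - [4,[-0.15,-0.1,-5],0]

```text
time_s: 25.55
position: [0.4871, -0.3194, 0.0365]
ee_rot: [-0.104, 0.995, -0.0, 0.0]
force: [-0.2, -0.7, -1.8]
opening: 0.0491
```

Emit:
servo_tool:
  commands:
    - [4,[0,0,-0.05],0]
    - [4,[0,0,-0.1],0]
    - [4,[0,0,-0.1],0]

```text
time_s: 25.85
position: [0.487, -0.3194, 0.0353]
ee_rot: [-0.104, 0.995, -0.0, 0.0]
force: [-0.3, -0.2, 0.2]
opening: 0.0495
```

Emit:
servo_tool:
  commands:
    - [4,[0,0,-0.05],0]
    - [4,[0,0,-0.1],0]
    - [4,[0,0,-0.1],0]
    - [4,[0,0,-0.1],0]

```text
time_s: 26.25
position: [0.487, -0.3194, 0.0352]
ee_rot: [-0.104, 0.995, -0.0, 0.0]
force: [-2.9, 1.3, 12.6]
opening: 0.0495
```

Emit:
servo_tool:
  commands:
    - [4,[0,0,0.05],0]
    - [7.6,[0,0,0.05],0]
    - [7.6,[0,0,0.05],0]
    - [7.6,[0,0,0.05],0]
    - [7.6,[0,0,0.05],0]
    - [7.6,[0,0,0.05],0]

```text
time_s: 26.85
position: [0.4868, -0.3193, 0.0345]
ee_rot: [-0.104, 0.995, 0.0, -0.0]
force: [-0.8, -0.3, -1.0]
opening: 0.0759
```

Emit:
servo_tool:
  commands:
    - [7.6,[0,0,0.5],0]
    - [7.6,[0,0,3],0]
    - [7.6,[0,0,7],0]
    - [7.6,[0,0,12],0]
    - [7.6,[0,0,17],0]
    - [7.6,[0,0,20],0]
    - [7.6,[0,0,20],0]

```text
time_s: 27.55
position: [0.4886, -0.3204, 0.2397]
ee_rot: [-0.104, 0.995, -0.002, 0.003]
force: [0.1, 0.3, -0.1]
opening: 0.0759
```

Emit:
servo_tool:
  commands:
    - [7.6,[1,4.5,0],-4]
    - [7.6,[2,9,0],-8]
    - [7.6,[3,14,0],-12]
    - [7.6,[4,19,0],-16]
    - [7.6,[5,24,0],-19]
    - [7.6,[6.1,29,0],-21]
    - [7.6,[6.1,29,0],-21]
    - [7.6,[6.1,29,0],-21]

```text
time_s: 28.35
position: [0.5476, -0.0275, 0.2339]
ee_rot: [0.077, 0.997, 0.0, -0.001]
force: [0.1, -0.7, -0.6]
opening: 0.0758
```

```bash
python3 d.py pics/v9.png; sed 's/^import sys/import sys\nBOX=[("stub",.4,.57,-.4,-.24,.08,.1),("rim",.4,.57,-.4,-.24,.008,.02),("capT",.52,.6,.03,.12,.128,.15),("lidT",.51,.59,-.07,.02,.119,.14)]/' e.py > e3.py; python3 e3.py t1 | grep -v wrist
```

```text
28.4 [ 0.5474 -0.0294  0.234 ] [ 0.078  0.997 -0.    -0.001] [-0.3 -0.4  0.3] 0.0756
28.45 [ 0.5473 -0.0305  0.2341] [ 0.079  0.997 -0.    -0.   ] [-1.2 -0.4 -0.2] 0.0758
28.5 [ 0.5473 -0.0311  0.2343] [ 0.08   0.997 -0.    -0.   ] [-0.5  0.5 -0.1] 0.0758
28.5 [ 0.5473 -0.0311  0.2343] [ 0.08   0.997 -0.    -0.   ]
top stub 50 [ 0.4887 -0.3183  0.0863] [0.018 0.017 0.012] mean [ 0.4884 -0.3177  0.0875] rect [ 489.2 -319.1] [17.2 19.1] 49.8
top rim 347 [ 0.4862 -0.3175  0.0125] [0.125 0.126 0.009] mean [ 0.4862 -0.3191  0.0108] rect [ 487.1 -318.7] [127.8 130.2] 0.7
top capT 26 [0.5664 0.0826 0.1377] [0.023 0.007 0.005] mean [0.5667 0.0827 0.1381] rect [566.8  83.1] [ 6.7 25.5] 79.6
side stub 35 [ 0.488  -0.314   0.0861] [0.015 0.019 0.011] mean [ 0.4884 -0.3131  0.0872] rect [ 487.9 -313.6] [15.  22.7] 2.5
side rim 168 [ 0.4869 -0.3093  0.0135] [0.125 0.12  0.011] mean [ 0.4865 -0.3045  0.0113] rect [ 487.7 -310.6] [124.5 126.7] 88.2
side capT 191 [0.5623 0.0738 0.1348] [0.031 0.031 0.013] mean [0.5626 0.0765 0.1371] rect [563.3  73.7] [33.1 33.8] 47.6
side lidT 218 [ 0.5487 -0.0249  0.1254] [0.038 0.04  0.011] mean [ 0.5484 -0.0218  0.1276] rect [548.9 -25.9] [39.3 45.3] 4.5
```

View pics/v9.png

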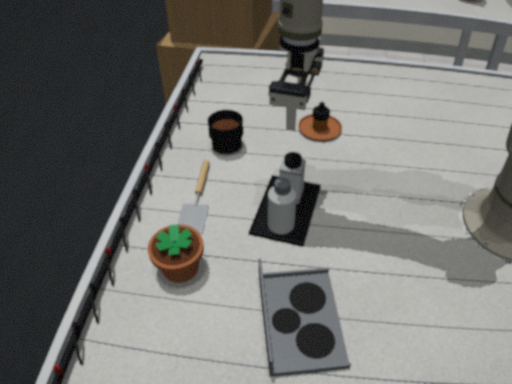

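The filter stands centred in the saucer at (321,118), within about 2 mm. The bottle and canister are upright in the tray. Now I'll pick up the canister to return it.

Emit:
servo_tool:
  commands:
    - [7.6,[0.1,0.2,-3],0]
    - [7.6,[0.1,0.2,-7],0]
    - [7.6,[0.1,0.2,-11],0]
    - [7.6,[0.1,0.2,-14],0]
    - [7.6,[0.1,0.2,-16],0]
    - [7.6,[0.1,0.2,-16.5],0]
    - [7.6,[0.1,0.2,-16.5],0]
    - [7.6,[0.1,0.2,-16.5],0]

```text
time_s: 29.45
position: [0.5494, -0.0278, 0.0705]
ee_rot: [0.079, 0.997, 0.0, 0.001]
force: [-0.4, 0.8, 0.4]
opening: 0.0761
```

```bash
python3 d.py; python3 d.py|tail -1
```

```text
29.5 [ 0.5496 -0.0277  0.0708] [0.079 0.997 0.    0.001] [-0.8  0.3  0.1] 0.0761
29.55 [ 0.5496 -0.0276  0.0709] [0.079 0.997 0.    0.001] [ 0.2 -0.6 -0.6] 0.0761
29.6 [ 0.5495 -0.0275  0.0708] [0.079 0.997 0.    0.001] [-0.5  0.9  0.3] 0.0763
29.75 [ 0.5493 -0.0273  0.0704] [0.079 0.997 0.    0.001] [0.3 0.7 0.6] 0.0758
```

Emit:
servo_tool:
  commands:
    - [7.6,[-0.1,-0.08,-0.2],0]
    - [7.6,[-0.1,-0.08,-0.2],0]
    - [7.6,[-0.1,-0.08,-0.2],0]
    - [7.6,[-0.1,-0.08,-0.2],0]

```text
time_s: 30.15
position: [0.5478, -0.0281, 0.0676]
ee_rot: [0.079, 0.997, -0.0, -0.0]
force: [0.7, -0.3, -0.6]
opening: 0.0761
```

Emit:
servo_tool:
  commands:
    - [4,[0,0,0],0]
    - [4,[0,0,0],0]
    - [4,[0,0,0],0]
    - [4,[0,0,0],0]
    - [4,[0,0,0],0]
    - [4,[0,0,0],0]
    - [4,[0,0,0],0]
    - [4,[0,0,0],0]

```text
time_s: 30.95
position: [0.5479, -0.0281, 0.0676]
ee_rot: [0.079, 0.997, -0.0, 0.0]
force: [-0.4, -0.2, -0.8]
opening: 0.0522
```

```bash
python3 d.py
```

```text
31.0 [ 0.5479 -0.0281  0.0676] [ 0.079  0.997 -0.     0.   ] [ 0.1  0.6 -0.7] 0.0518
31.05 [ 0.5479 -0.0281  0.0676] [0.079 0.997 0.    0.   ] [ 0.1 -0.1  0.1] 0.0516
31.1 [ 0.5479 -0.0281  0.0676] [0.079 0.997 0.    0.   ] [ 1.1 -0.2 -0.5] 0.0516
```

Emit:
servo_tool:
  commands:
    - [4,[0,0,1],0]
    - [4,[0,0,4],0]
    - [4,[0,0,8],0]
    - [4,[0,0,12],0]
    - [4,[0,0,16],0]
    - [4,[0,0,17.5],0]
    - [4,[0,0,17.5],0]

```text
time_s: 31.8
position: [0.5486, -0.0282, 0.2455]
ee_rot: [0.079, 0.997, 0.0, 0.002]
force: [0.1, -0.0, -3.7]
opening: 0.0518
```

Emit:
servo_tool:
  commands:
    - [4,[-0.4,2,0],2]
    - [4,[-1.3,6,0],6]
    - [4,[-2.1,10,0],9]
    - [4,[-3,14,0],12]
    - [4,[-3.8,18,0],15]
    - [4,[-4.7,22,0],17]
    - [4,[-5.5,26,0],19]
    - [4,[-6.2,29.5,0],19.5]

```text
time_s: 32.6
position: [0.4836, 0.2692, 0.2409]
ee_rot: [-0.093, 0.996, -0.0, -0.002]
force: [-0.3, 0.2, -4.3]
opening: 0.0518
```

Emit:
servo_tool:
  commands:
    - [4,[0,0,0],0]
    - [4,[0,0,0],0]
    - [4,[0,0,-3],0]
    - [4,[0,0,-7],0]
    - [4,[0,0,-11],0]
    - [4,[0,0,-15],0]
    - [4,[0,0,-15.5],0]
    - [4,[0,0,-15.5],0]

```text
time_s: 33.4
position: [0.4853, 0.2656, 0.0868]
ee_rot: [-0.091, 0.996, -0.001, -0.001]
force: [-0.5, 0.1, -3.0]
opening: 0.0523
```

```bash
python3 d.py;python3 d.py|tail -1
```

```text
33.45 [0.4862 0.2663 0.0881] [-0.091  0.996 -0.    -0.   ] [ 0.9  1.6 -3.1] 0.0516
33.5 [0.4867 0.2668 0.089 ] [-0.091  0.996  0.     0.001] [ 0.1  0.8 -2.6] 0.0516
33.55 [0.4869 0.2671 0.0894] [-0.091  0.996  0.001  0.001] [-0.8 -0.2 -3. ] 0.0519
33.7 [0.4867 0.2672 0.0892] [-0.091  0.996  0.001  0.001] [-0.2 -0.1 -4.3] 0.0517
```

Emit:
servo_tool:
  commands:
    - [4,[0,0,-0.6],0]
    - [4,[0,0,-1.2],0]
    - [4,[0,0,-1.5],0]
    - [4,[0,0,-1.6],0]
    - [4,[0,0,-1.6],0]
    - [4,[0,0,-1.6],0]
    - [4,[0,0,-1.6],0]
    - [4,[0,0,-1.6],0]

```text
time_s: 34.5
position: [0.4859, 0.2669, 0.0717]
ee_rot: [-0.091, 0.996, 0.0, 0.0]
force: [-0.0, 0.6, -3.4]
opening: 0.052
```

```bash
python3 d.py|tail -1
```

```text
34.65 [0.4859 0.2669 0.0717] [-0.091  0.996  0.     0.   ] [ 0.4 -0.6 -3.2] 0.052
```

Emit:
servo_tool:
  commands:
    - [4,[0,0,-0.08],0]
    - [4,[0,0,-0.15],0]
    - [4,[0,0,-0.15],0]
    - [4,[0,0,-0.15],0]

```text
time_s: 35.05
position: [0.4858, 0.2669, 0.0701]
ee_rot: [-0.091, 0.996, -0.0, -0.0]
force: [0.0, 0.7, -4.0]
opening: 0.0519
```

Emit:
servo_tool:
  commands:
    - [4,[0,0,-0.04],0]
    - [4,[0,0,-0.08],0]
    - [4,[0,0,-0.08],0]

```text
time_s: 35.35
position: [0.4859, 0.2669, 0.0696]
ee_rot: [-0.091, 0.996, 0.0, 0.0]
force: [-0.7, -0.9, 2.6]
opening: 0.052
```

Emit:
servo_tool:
  commands:
    - [7.6,[0,0,0],0]
    - [7.6,[0,0,0],0]
    - [7.6,[0,0,0],0]
    - [7.6,[0,0,0],0]
    - [7.6,[0,0,0],0]
    - [7.6,[0,0,0],0]

```text
time_s: 35.95
position: [0.4859, 0.2669, 0.0693]
ee_rot: [-0.091, 0.996, 0.0, 0.0]
force: [-1.3, 0.3, -0.9]
opening: 0.0764
```

Emit:
servo_tool:
  commands:
    - [7.6,[0,0,0.5],0]
    - [7.6,[0,0,4],0]
    - [7.6,[0,0,8],0]
    - [7.6,[0,0,12],0]
    - [7.6,[0,0,16.5],0]
    - [7.6,[0,0,16.5],0]

```text
time_s: 36.55
position: [0.4881, 0.2683, 0.2403]
ee_rot: [-0.091, 0.996, 0.002, 0.004]
force: [0.4, 0.3, 0.0]
opening: 0.0758
```

Emit:
servo_tool:
  commands:
    - [8.4,[2,-4,0],-4]
    - [8.4,[4,-8,0],-8]
    - [8.4,[5.5,-12,0],-12]
    - [8.4,[7,-16,0],-16]
    - [8.4,[7.8,-19.6,0],-19.5]
    - [8.4,[7.8,-19.6,0],-19.5]
    - [8.4,[7.8,-19.6,0],-19.5]
    - [8.4,[7.8,-19.6,0],-19.5]

```text
time_s: 37.35
position: [0.5634, 0.0722, 0.2341]
ee_rot: [0.078, 0.997, 0.0, -0.0]
force: [-0.3, 0.3, 0.9]
opening: 0.0843
```

Emit:
servo_tool:
  commands:
    - [8.4,[0,0,-3],0]
    - [8.4,[0,0,-7],0]
    - [8.4,[0,0,-11],0]
    - [8.4,[0,0,-14],0]
    - [8.4,[0,0,-16],0]
    - [8.4,[0,0,-16.5],0]
    - [8.4,[0,0,-16.5],0]
    - [8.4,[0,0,-16.5],0]

```text
time_s: 38.15
position: [0.5643, 0.0717, 0.0703]
ee_rot: [0.078, 0.997, 0.0, 0.001]
force: [0.5, 0.2, 0.6]
opening: 0.084
```

```bash
python3 d.py; sed 's/^import sys/import sys\nBOX=[("cap",.43,.51,.32,.40,.132,.15),("lid",.45,.53,.23,.30,.122,.14),("stub",.4,.57,-.4,-.24,.08,.1)]/' e.py > e4.py; python3 e4.py u1
```

```text
38.2 [0.5645 0.0715 0.0705] [0.078 0.997 0.    0.001] [-0.1  0.5 -0.6] 0.0837
38.25 [0.5646 0.0713 0.0706] [0.079 0.997 0.    0.001] [-0.1 -0.5  0.4] 0.084
38.3 [0.5645 0.0711 0.0705] [0.079 0.997 0.    0.001] [-0.1 -0.1  0.4] 0.0842
38.3 [0.5645 0.0711 0.0705] [0.079 0.997 0.    0.001]
top lid 230 [0.4866 0.2676 0.1293] [0.037 0.038 0.01 ] mean [0.4875 0.2672 0.1302] rect [487.3 267.9] [39.3 41.1] 48.4
top stub 45 [ 0.4877 -0.318   0.0873] [0.016 0.017 0.011] mean [ 0.4882 -0.3177  0.0884] rect [ 487.7 -317.4] [18.  18.4] 22.0
side lid 369 [0.4864 0.2707 0.1281] [0.036 0.039 0.009] mean [0.4865 0.2722 0.1297] rect [486.1 270.4] [39.9 41.4] 18.7
side stub 36 [ 0.4876 -0.3157  0.0862] [0.016 0.022 0.012] mean [ 0.4882 -0.3133  0.0868] rect [ 488.6 -316.2] [18.5 19.7] 54.2
```

Emit:
servo_tool:
  commands:
    - [8.4,[-0.1,-0.05,-0.35],0]
    - [8.4,[-0.1,-0.05,-0.35],0]
    - [8.4,[-0.1,-0.05,-0.35],0]
    - [8.4,[-0.1,-0.05,-0.35],0]

```text
time_s: 38.85
position: [0.5628, 0.0703, 0.0658]
ee_rot: [0.079, 0.997, -0.0, -0.0]
force: [-0.2, 0.5, -0.0]
opening: 0.0846
```

Emit:
servo_tool:
  commands:
    - [5,[0,0,0],0]
    - [5,[0,0,0],0]
    - [5,[0,0,0],0]
    - [5,[0,0,0],0]
    - [5,[0,0,0],0]
    - [5,[0,0,0],0]
    - [5,[0,0,0],0]
    - [5,[0,0,0],0]

```text
time_s: 39.65
position: [0.5629, 0.0704, 0.0659]
ee_rot: [0.079, 0.997, 0.0, 0.0]
force: [0.2, -0.2, 0.2]
opening: 0.0614
```

```bash
python3 d.py|tail -1
cat > lid.py <<'E'
from h import *
import sys
def tm(a,b,x,y,w,h):
    f=4; up=lambda i: cv2.resize(i,None,fx=f,fy=f,interpolation=cv2.INTER_CUBIC)
    t=up(a[y:y+h,x:x+w]); s=up(b[y-8:y+h+8,x-8:x+w+8])
    r=cv2.matchTemplate(s,t,cv2.TM_CCOEFF_NORMED); _,v,_,l=cv2.minMaxLoc(r); return (l[0]/f-8,l[1]/f-8),round(v,3)
for c in ['top','side']:
    a=cv2.imread(f'pics/{c}0.png'); b=cv2.imread(f'pics/{c}_{sys.argv[1]}.png')
    for n,(x,y,w,h) in dict(top=dict(lid=(141,226,24,24),cap=(104,235,22,22)),side=dict(lid=(299,253,30,26),cap=(307,294,26,26)))[c].items():
        (du,dv),v=tm(a,b,x,y,w,h); z=.131 if n=='lid' else .141
        q=at_z(c,[[x+w/2,y+h/2],[x+w/2+du,y+h/2+dv]],z); print(c,n,du,dv,v,'shift mm',((q[1]-q[0])*1000).round(1)[:2])
E
python3 lid.py u1
```

```text
39.8 [0.5629 0.0703 0.0658] [ 0.079  0.997 -0.     0.   ] [ 0.3  0.6 -0.1] 0.0616
top lid -0.75 0.0 0.979 shift mm [-0.   1.9]
top cap -1.0 -6.25 0.254 shift mm [15.3  3.2]
side lid 0.0 0.5 0.956 shift mm [-0.1  1.1]
side cap -8.0 -2.75 0.386 shift mm [13.6 -3.7]
```

Emit:
servo_tool:
  commands:
    - [5,[0,0,1],0]
    - [5,[0,0,4],0]
    - [5,[0,0,8],0]
    - [5,[0,0,12],0]
    - [5,[0,0,16],0]
    - [5,[0,0,19],0]
    - [5,[0,0,19],0]

```text
time_s: 40.5
position: [0.5644, 0.0706, 0.2603]
ee_rot: [0.079, 0.997, 0.001, 0.003]
force: [-0.5, 0.2, -3.8]
opening: 0.0614
```

Emit:
servo_tool:
  commands:
    - [5,[-0.6,2,0],2]
    - [5,[-2,6,0],6]
    - [5,[-3.3,10,0],9]
    - [5,[-4.7,14,0],12]
    - [5,[-6,18,0],15]
    - [5,[-7.3,22,0],18]
    - [5,[-8.6,26,0],20]
    - [5,[-9.5,28.8,0],21]

```text
time_s: 41.3
position: [0.4648, 0.3614, 0.2539]
ee_rot: [-0.107, 0.994, -0.0, -0.002]
force: [-0.5, 0.2, -4.4]
opening: 0.0608
```

Emit:
servo_tool:
  commands:
    - [5,[0,0,0],0]
    - [5,[0,0,0],0]
    - [5,[0,0,-3],0]
    - [5,[0,0,-7],0]
    - [5,[0,0,-11],0]
    - [5,[0,0,-15],0]
    - [5,[0,0,-17],0]
    - [5,[0,0,-17],0]

```text
time_s: 42.1
position: [0.4664, 0.3555, 0.0823]
ee_rot: [-0.104, 0.995, -0.002, -0.003]
force: [-0.5, -0.0, -3.3]
opening: 0.0616
```

```bash
python3 d.py; python3 d.py|tail -1
```

```text
42.15 [0.4673 0.3565 0.0843] [-0.104  0.995 -0.001 -0.002] [-0.1  0.3 -3.5] 0.0615
42.2 [0.468  0.3575 0.0857] [-0.104  0.995 -0.001 -0.   ] [-0.6  0.2 -4. ] 0.0611
42.25 [0.4685 0.3581 0.0866] [-0.104  0.995  0.     0.   ] [ 0.1  0.1 -3.2] 0.0612
42.4 [0.4686 0.3586 0.0873] [-0.104  0.995  0.001  0.001] [ 0.  -1.6 -3.9] 0.0611
```

Emit:
servo_tool:
  commands:
    - [5,[0,0,-0.6],0]
    - [5,[0,0,-1.2],0]
    - [5,[0,0,-1.6],0]
    - [5,[0,0,-1.75],0]
    - [5,[0,0,-1.75],0]
    - [5,[0,0,-1.75],0]
    - [5,[0,0,-1.75],0]
    - [5,[0,0,-1.75],0]

```text
time_s: 43.2
position: [0.4679, 0.3584, 0.0683]
ee_rot: [-0.104, 0.995, 0.0, 0.0]
force: [0.1, 0.3, -4.5]
opening: 0.061
```

```bash
python3 d.py|tail -1
```

```text
43.35 [0.4679 0.3584 0.0683] [-0.104  0.995  0.     0.   ] [ 0.1  1.  -3.7] 0.0612
```

Emit:
servo_tool:
  commands:
    - [5,[0,0,-0.03],0]
    - [5,[0,0,-0.06],0]
    - [5,[0,0,-0.06],0]
    - [5,[0,0,-0.06],0]

```text
time_s: 43.75
position: [0.4679, 0.3584, 0.0679]
ee_rot: [-0.104, 0.995, 0.0, 0.0]
force: [0.4, -0.0, -1.2]
opening: 0.0612
```

Emit:
servo_tool:
  commands:
    - [5,[0,0,-0.03],0]
    - [5,[0,0,-0.06],0]
    - [5,[0,0,-0.06],0]
    - [5,[0,0,-0.06],0]

```text
time_s: 44.15
position: [0.4679, 0.3584, 0.0678]
ee_rot: [-0.104, 0.995, 0.0, 0.0]
force: [-2.1, -1.2, 7.3]
opening: 0.0611
```

Emit:
servo_tool:
  commands:
    - [8.4,[0,0,0],0]
    - [8.4,[0,0,0],0]
    - [8.4,[0,0,0],0]
    - [8.4,[0,0,0],0]
    - [8.4,[0,0,0],0]
    - [8.4,[0,0,0],0]

```text
time_s: 44.75
position: [0.4679, 0.3584, 0.0671]
ee_rot: [-0.104, 0.995, 0.0, 0.0]
force: [0.1, 0.1, -0.3]
opening: 0.0838
```

Emit:
servo_tool:
  commands:
    - [8.4,[0,0,0.5],0]
    - [8.4,[0,0,4],0]
    - [8.4,[0,0,8],0]
    - [8.4,[0,0,12],0]
    - [8.4,[0,0,16],0]
    - [8.4,[0,0,20],0]
    - [8.4,[0,0,20],0]

```text
time_s: 45.45
position: [0.4696, 0.36, 0.273]
ee_rot: [-0.104, 0.995, 0.003, 0.004]
force: [0.7, 0.2, 0.0]
opening: 0.0835
```

Emit:
servo_tool:
  commands:
    - [8.4,[-2,4,0],0]
    - [8.4,[-4,8,0],0]
    - [8.4,[-6,12,0],0]
    - [8.4,[-8,16,0],0]
    - [8.4,[-10,20,0],0]
    - [8.4,[-12,24,0],0]
    - [8.4,[-14,28,0],0]
    - [8.4,[-14,28,0],0]

```text
time_s: 46.25
position: [0.3216, 0.6437, 0.266]
ee_rot: [-0.108, 0.994, 0.001, -0.002]
force: [0.3, 0.1, 0.2]
opening: 0.0842
```

```bash
python3 d.py|tail -1; python3 e4.py x1|grep -v wrist; python3 lid.py x1
```

```text
46.4 [0.328  0.6377 0.2664] [-0.104  0.995 -0.001 -0.   ] [ 0.6 -0.7 -0.3] 0.0836
46.4 [0.328  0.6377 0.2664] [-0.104  0.995 -0.001 -0.   ]
top cap 156 [0.4688 0.3572 0.1396] [0.03  0.031 0.01 ] mean [0.4689 0.3565 0.1402] rect [468.8 357. ] [29.6 33.4] 2.0
top lid 229 [0.4865 0.2675 0.1292] [0.037 0.038 0.01 ] mean [0.4873 0.2672 0.1302] rect [487.  267.7] [40.3 40.4] 46.3
top stub 49 [ 0.4887 -0.3172  0.0866] [0.018 0.018 0.012] mean [ 0.4885 -0.3173  0.0877] rect [ 489.  -317.9] [18.5 17.9] 59.6
side cap 316 [0.4682 0.3618 0.138 ] [0.031 0.03  0.009] mean [0.4683 0.3631 0.1398] rect [468.3 361.5] [33.  32.7] 13.3
side lid 377 [0.4864 0.2709 0.1278] [0.036 0.039 0.01 ] mean [0.4864 0.2727 0.1296] rect [486.6 270.4] [40.3 40.4] 29.9
side stub 36 [ 0.4883 -0.316   0.0858] [0.015 0.02  0.01 ] mean [ 0.4884 -0.314   0.0865] rect [ 489.2 -316.1] [16.9 24.1] 3.0
top lid -0.75 0.0 0.977 shift mm [-0.   1.9]
top cap -0.5 0.0 0.961 shift mm [-0.   1.2]
side lid 0.0 1.0 0.997 shift mm [-0.1  2.2]
side cap 0.0 0.75 0.994 shift mm [-0.1  1.4]
```

View pics/side_x1.png

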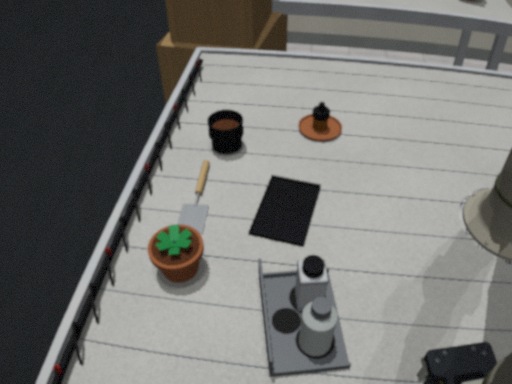

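The final side view shows the bottle (317,330) and canister (312,275) upright in the holder. The filter is in the saucer at (321,118), the tray is empty, and the bystanders look unmoved. The bottle is about 1.3 mm and the canister about 2 mm from where they started. I'm leaving those offsets, because correcting them would risk more than it gains.

```bash
python3 -c "
from bench import arm
o=arm.get_obs();print(o['time_s'],o['force'],abs(o['qd']).max()); print(arm.sign_off())"
```

```text
46.55 [0.28388099 0.37213477 0.75540435] 0.004994609289274959
the job is handed in; nothing more can be done
None
```

The job is done and handed in at 46.6 s of the 141 s allowed. I moved the bottle, then the canister, to the black tray. Next I stood the filter in the saucer, then put the canister and the bottle back in the holder.

**Last checks:**
- **Filter:** it stands upright about 2 mm from the middle of the saucer.
- **Bottle and canister:** both are upright in the holder, but not exactly where they started. The pictures put the bottle about 1.3 mm and the canister about 2 mm off, both towards +y. I left this rather than disturb them again.
- **Canister rotation:** I did not re-measure it after putting it back. It was gripped and set down at the same angle of about 10.4°.
- **Bystanders:** the plant, the stacked pots and the scraper look unmoved in the final picture; I did not measure them.
- **Robot:** the arm was at rest and clear of everything. The highest contact force reported while setting things down was about 19 N.
- **Camera disagreement:** the top and side cameras differed by 2–5 mm in y throughout. The before-and-after offsets therefore come from each camera compared with itself.

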